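# Put the focus setting block back in its labelled pocket and close the keeper

## Task

The two-pip setting block has been cleaned and still sits in the white trough: put it back flat in its own pocket of the rack, the one with two pips on its label, lengthwise between the end walls and fully down, then swing that pocket's keeper bar over it until it rests at its closed stop. Set the block in gently, do not drop it in; you will have to put it down on the way and take it again by its other pair of sides. Leave the other blocks, their keepers and the things around where they are.

Things in the scene. Friction and masses are not known exactly. Their poses are not given: they have to be found in the camera images.
- block_2: The block to put away: plain aluminium, 66 x 32 x 30 mm (its x, y, z), about 0.25 kg, two dark round pips on top. Origin: centre of its underside. It may go in either way round (half turn about z). It starts lying in the trough, x along the trough's x.
- trough: White cleaning trough, fixed on the work board. Origin: centre of its underside; floor 6 mm up. Side walls 60 mm long in x, 10 mm thick, faces 37 mm apart in y, top 46 mm up, 10 mm above the block's top: so the block can be taken only at its ends, closing along x. Sills across the open ends: 6 mm thick from x = +-36 mm outwards, top 11 mm up. Base plate 110 x 61 mm.
- work_board: Pale wooden work board on battens, fixed; its flat top, 26 mm above the worktop, carries trough and rack and is where to put the block down meanwhile. L-shaped: x from 0.335 to 0.565 m for y from -0.335 to 0.165 m, and x from 0.335 to 0.465 m for y from 0.165 to 0.375 m. The strip between rack and trough, round y = 0.1 m, is free. Its ranges are in world coordinates; origin at (0.45, 0.02, 0).
- tray: Grey base of the rack, fixed on the work board (its place varies), 120 x 280 x 6 mm, origin at the centre of its underside. Three like pockets stand on it 100 mm apart along y, all turned as the base; which pocket is in which of the three places varies.
- pocket_2: The goal pocket, grey, two pips on the white sloping label at its far end (+x). Origin: centre of its underside, 32 mm above the worktop; floor 6 mm up. End walls: faces 71 mm apart in x, far one 10, near one 21 mm thick, 40 mm wide, top 46 mm up (10 mm above a seated block), so hold the block by its long sides, closing along y. Side lips: faces 37 mm apart, top 10 mm up; open above.
- pocket_2_seat (a point): Centre of the goal pocket's floor; the block's origin comes here, the block's x along the pocket's x (either way round). Axes as the pocket's.
- keeper_2 (a joint): Steel keeper bar of pocket 2, turning about an upright axis: 0 = swung fully open, out to the pocket's left (+y) side; 1.7 rad = closed stop, lengthwise over the pocket. Seen from above it closes clockwise. Stiff friction hinge: it stays where it is left and takes about 0.8 N at the tab to move. Starts open, at 0 to 0.3 rad, clear of the space above the pocket.
- keeper_2_tab (a point): Middle height of the keeper's upright black round tab, 12 mm diameter, 14 mm tall (this point +-7 mm), 52 mm from the hinge axis, free to be pinched or pushed. The flat bar, 12 mm wide and 7 mm thick, is under it; the bar's underside is 2 mm above the end walls' top and 12 mm above a seated block.
- keeper_2_hinge (a point): Hinge axis of the goal pocket's keeper, on its near (-x) end wall, at x = -47.5 mm of the pocket, at the bar's underside, 48 mm above the pocket's origin. The tab's direction from here, seen in the pocket's frame, is (1.7 rad - joint value) from +x towards +y: straight to +x when closed.
- pocket_1: Pocket 1 of the storage rack, grey, fixed on the rack's base; 1 dark round pip on the white sloping label at its far end (+x of its frame). Same size as the other pockets (see pocket_2). Holds its own block, keeper closed: leave it.
- pocket_3: Pocket 3 of the storage rack, grey, fixed on the rack's base; 3 dark round pips on the white sloping label at its far end (+x of its frame). Same size as the other pockets (see pocket_2). Empty, keeper open: not the place for this block.
- block_1: Like block_2 but with one pip; stored in pocket_1. Leave it.
- block_3: Like block_2 but with three pips; lies on the worktop near the microscope. Leave it.
- keeper_1 (a joint): Steel keeper bar of pocket 1, turning about an upright axis: 0 = swung fully open, out to the pocket's left (+y) side; 1.7 rad = closed stop, lengthwise over the pocket. Seen from above it closes clockwise. Closed; leave it.
- keeper_3 (a joint): Steel keeper bar of pocket 3, turning about an upright axis: 0 = swung fully open, out to the pocket's left (+y) side; 1.7 rad = closed stop, lengthwise over the pocket. Seen from above it closes clockwise. Open; leave it.
- masking_tape: Roll of beige tape lying flat, 104 x 102 x 25 mm, a bystander. Origin: centre of its underside.
- petri_dish: Flat round dish, 57 mm diameter, 13 mm high, a bystander left of the trough. Origin: centre of its underside.
- pink_box: Small pink box, 55 x 75 x 24 mm, a bystander behind the rack. Origin: centre of its underside.

How it is judged:
By the outcome, as a careful person would: the job done as asked, in the order asked, and still so for the second after the job is handed in, with the robot touching nothing.
It also fails if it takes over 64 s, if anything falls off the work surface, if the arm or the gripper's body presses on something with over 40 N, if the wrist force passes 120 N, or if a joint passes its speed limit or range.

## Robot

A 6-joint arm with a two-finger parallel gripper is mounted at the origin on a cart in front of the work surface, level with it; the furniture and walls round the work are solid. World frame = base frame: x ahead of the robot, y to its left, z up, the work surface at z = 0. Lengths are in m, angles in degrees, forces in N, time in s.
With the tool pointing down it reaches from about 0.4 to 0.825 m from the base axis. Payload 7 kg.
Tool frame: the origin (TCP) lies between the finger pads; the fingertips stand 25 mm ahead of it and the grasp point (between the pads) lies 6 mm ahead of it; z points along the fingers, y is the line along which they close (so a half turn about z gives the same grasp; the last joint's range is limited). The gripper opens to 88 mm and grips with 3 to 60 N. Pads are 19 mm wide; open, the fingers measure 130 mm over their backs; the gripper's body (78 mm by 193 mm) begins 47 mm behind the grasp point.
Start: joints at [88.47, 20.546, 0.682, 0, -70.136, -16.507], TCP at [0.209, 0.642, 0.252] pointing down, gripper open.
Joint ranges: [-176.03, 176.03], [-82.01, 121.73], [-58.28, 71.71], [-173.87, 95.51], [-174.79, -0.11], [-173.66, 173.66]. Speed limits (degrees/s): [136.94, 136.94, 172.46, 180, 180, 180].

## Interface

Orientations are given as [roll, pitch, yaw] about the fixed x, y, z axes, in that order (R = Rz(yaw) Ry(pitch) Rx(roll)).
In Python, from plant import ctrl, snapshot gives the robot as it stands (ctrl), with the cameras as plain functions.
- The arm moves only by the tool drive_effector, called after "Emit:" as name([rows], argument=value, ...), one row to a line, values as JSON. Schema: {"type":"object","properties":{"ticks":{"type":"array","items":{"type":"array","prefixItems":[{"type":"array","items":{"type":"number"},"minItems":3,"maxItems":3},{"type":"number"},{"type":"number"}],"minItems":3,"maxItems":3},"minItems":1,"maxItems":8},"only":{"type":"string"},"quiet":{"type":"boolean"},"lines":{"type":"string"}},"required":["ticks"],"additionalProperties":false}. ticks is a list of rows, 1 to 8 of them, each written [[dx, dy, dz], turn, opening]: dx, dy, dz in normalised numbers (1 is 0.75 m), then a turn about the tool's z in shares of 180 degrees (1.0 is 180 degrees), then the finger opening in m; each row is the pose to reach, as a shift and turn from the pose commanded when the call began, along the tool's axes at that moment; what a row does not reach only later rows make up. A row lasts 1/8 s, in which the tool goes at most 0.0625 m and 10.7 degrees, less where a joint would pass 70% of its speed; a pose out of reach is approached as far as the arm can. The fingers move at their own pace and stop on an object; the grip force is fixed at half the most. Time passes only in rows, so rows that do not move let the fingers close. The tool returns the time, the measured TCP pose, the force, the opening and the grip force at its end. only (a regular expression) keeps the lines of the reply that match it, lines (a string "A,B") keeps lines A to B, and quiet returns only ok. No shift or turn number may pass 1 either way. Input that does not fit is refused with a message, and nothing moves.
- ctrl.get_obs(): the state, without advancing time (a new reading comes with each control period).
- snapshot(name): name is "side" or "top"; returns a dict with "frame" (400x640x3 uint8, red, green, blue), "z_map" (400x640 float32, m along the optical axis (not along the pixel's ray), 0 where there is no reading), "fovy" (degrees; the focal length in pixels is half the picture's height over the tangent of half this angle, whatever the lens; pixels are square), "cx", "cy" (the principal point, pixels), "k1" (the pictures are not rectified: a ray, as slopes to the right and down, at radius r is drawn at 1 + k1 r^2 times it, then the intrinsics apply), "R" (3x3) and "t" (3): a world point X has camera coordinates R X + t. Camera axes: x right, y down, z forward; pixel columns grow to the right and rows downward; lengths in m; the calibration is good to about 2 mm. A picture is of the moment at which its call begins.
- ctrl.close_job(): hands the job in; it is judged then, once.
The state is a dict: "clock": time; "joint_pos": joint angles; "qvel": joint speeds; "tau": joint torques, N m; "tool_pos": TCP position; "orientation": TCP orientation; "force": force on the tool from outside, world axes, zero at the start; "moment": the same for the moment, N m; "opening": finger opening in m; "gripper_force": force on a finger pad.
Only numpy, scipy, OpenCV 4.12 (cv2) and the standard library are available. Lean on these libraries where they do the work, as an engineer would, in place of code of your own. Each camera call takes 0.05 s, during which the arm holds its last target. There are 200 camera calls.

## Working session

There is one attempt and no reset: what is moved stays moved. The work goes in short steps, Python scripts to look and compute and a tool call to move; the robot and the scene stay as the last step left them, time stands still between calls to the robot, and variables do not carry over. Pictures are saved under pics/ and viewed, at most 10 in all, crops included, and the job is handed in when it is done.

```bash
ls; mkdir -p pics; cat > h.py <<'E'
import numpy as np, cv2
from plant import ctrl, snapshot
def snap(n):
    s=snapshot(n); return s
def K(s):
    f=200/np.tan(np.radians(s["fovy"])/2); return f
def world(s,depth=None):
    f=K(s); v,u=np.mgrid[0:400,0:640].astype(float)
    xd=(u-s["cx"])/f; yd=(v-s["cy"])/f; x,y=xd.copy(),yd.copy()
    for _ in range(20):
        k=1+s["k1"]*(x*x+y*y); x=xd/k; y=yd/k
    z=s["z_map"]; P=np.stack([x*z,y*z,z],-1)
    W=(P-np.array(s["t"]))@np.array(s["R"]); W[z==0]=np.nan
    return W
def save(s,name): cv2.imwrite("pics/"+name,s["frame"][...,::-1])
def proj(s,X):
    c=np.array(s["R"])@np.array(X)+s["t"]; x,y=c[:2]/c[2]; k=1+s["k1"]*(x*x+y*y); f=K(s)
    return s["cx"]+f*x*k, s["cy"]+f*y*k
E
python3 - <<'E'
from h import *
import pickle
for n in("top","side"):
    s=snap(n); save(s,n+"0.png"); pickle.dump(s,open(n+"0.pkl","wb"))
    print(n,s["fovy"],s["cx"],s["cy"],s["k1"],(-np.array(s["R"]).T@s["t"]).round(3))
print(ctrl.get_obs())
E
```

```text
pics
plant.py
top 49.713027261682846 310.69955440098084 203.51560794516314 -0.10326273019430446 [ 0.311 -0.002  1.335]
side 48.41168461102953 321.90567345055786 198.93406744397797 -0.12008196883085177 [ 0.24  -1.152  0.609]
{'clock': 0.1, 'joint_pos': array([ 8.84696451e+01,  2.05864616e+01,  6.40291123e-01, -1.69355232e-02,
       -7.01367414e+01, -1.65059500e+01]), 'qvel': array([ 0.01109945, -0.08732004,  0.08701824,  0.02069456,  0.00843147,
        0.07087811]), 'tau': array([-1.30810589e-03, -5.84164524e+01,  2.93751562e+01,  7.01568604e+00,
        1.01635815e-02, -5.67807808e-05]), 'tool_pos': array([0.20890714, 0.64144453, 0.25073833]), 'orientation': array([ 1.79915981e+02, -8.29316100e-03, -1.80420647e+01]), 'force': array([ 0.02701242, -0.36762555,  0.06025653]), 'moment': array([-0.00775977,  0.04739522,  0.02273182]), 'gripper_force': 0.0, 'opening': 0.0874887348751894}
```

View pics/top0.png

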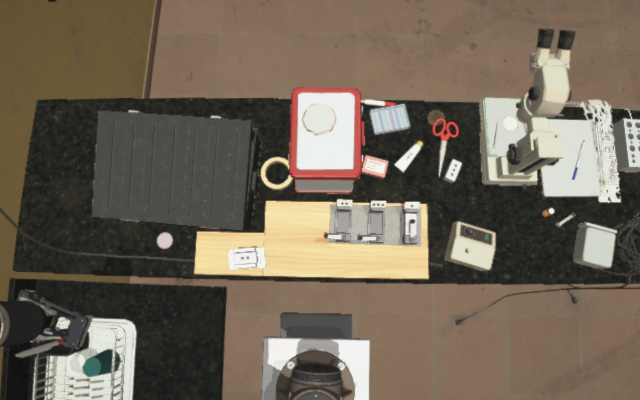

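View pics/side0.png

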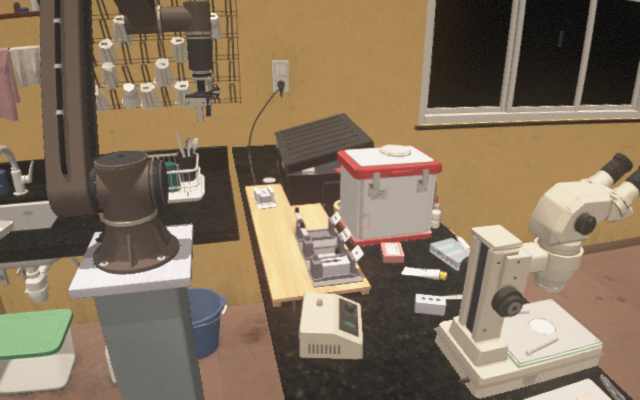

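The top view shows the trough with the block at about (245,258) and the rack pockets at about (343,222), (376,222) and (411,222). I'll zoom in on both and get heights.

```bash
python3 - <<'E'
from h import *
import pickle
s=pickle.load(open("top0.pkl","rb")); im=s["frame"][...,::-1]
a=cv2.resize(im[195:250,320:430],None,fx=7,fy=7,interpolation=cv2.INTER_CUBIC)[:,:770]
b=cv2.resize(im[240:275,220:275],None,fx=6,fy=6,interpolation=cv2.INTER_CUBIC)
c=np.zeros((600,770,3),np.uint8); c[:385]=a; c[388:388+210,:330]=b
s2=pickle.load(open("side0.pkl","rb"));im2=s2["frame"][...,::-1]
d=cv2.resize(im2[205:287,290:368],None,fx=2.6,fy=2.6,interpolation=cv2.INTER_CUBIC); c[387:387+213,340:340+d.shape[1]]=d[:213]
e=cv2.resize(im2[180:215,245:285],None,fx=5,fy=5,interpolation=cv2.INTER_CUBIC); c[388:388+175,560:760]=e
cv2.imwrite("pics/zoom0.png",c)
W=world(s)
for n,(r0,r1,c0,c1) in dict(trough=(242,274,222,270),).items():
    P=W[r0:r1,c0:c1].reshape(-1,3)
    for lo,hi in((.028,.036),(.056,.066),(.067,.08)):
        Q=P[(P[:,2]>lo)&(P[:,2]<hi)]
        rc=cv2.minAreaRect(Q[:,:2].astype(np.float32)*1000); print(n,lo,len(Q),Q.mean(0).round(4),rc)
P=W[195:250,320:430].reshape(-1,3); print(np.histogram(P[:,2],bins=np.arange(.02,.13,.005)))
Q=P[(P[:,2]>.029)&(P[:,2]<.036)]; print(cv2.minAreaRect(Q[:,:2].astype(np.float32)*1000))
E
```

```text
trough 0.028 400 [0.3862 0.2128 0.0311] ((386.9766540527344, 218.07754516601562), (93.91374969482422, 144.53143310546875), 1.5884286165237427)
trough 0.056 238 [0.3838 0.2124 0.0616] ((382.34454345703125, 213.49935913085938), (54.697113037109375, 63.03197479248047), 7.662900447845459)
trough 0.067 128 [0.3832 0.2141 0.0715] ((383.5565490722656, 214.47525024414062), (58.031776428222656, 56.5789794921875), 5.119410037994385)
(array([ 535, 1195, 1166,  637,  306,   60,   15,   29,   65,  135,  105,
        272,  202,  267,   66,   29,   21,    1,    0,    0,    0]), array([0.02 , 0.025, 0.03 , 0.035, 0.04 , 0.045, 0.05 , 0.055, 0.06 ,
       0.065, 0.07 , 0.075, 0.08 , 0.085, 0.09 , 0.095, 0.1  , 0.105,
       0.11 , 0.115, 0.12 , 0.125]))
((492.52874755859375, -169.51092529296875), (144.68850708007812, 326.8495788574219), 1.009588599205017)
```

View pics/zoom0.png

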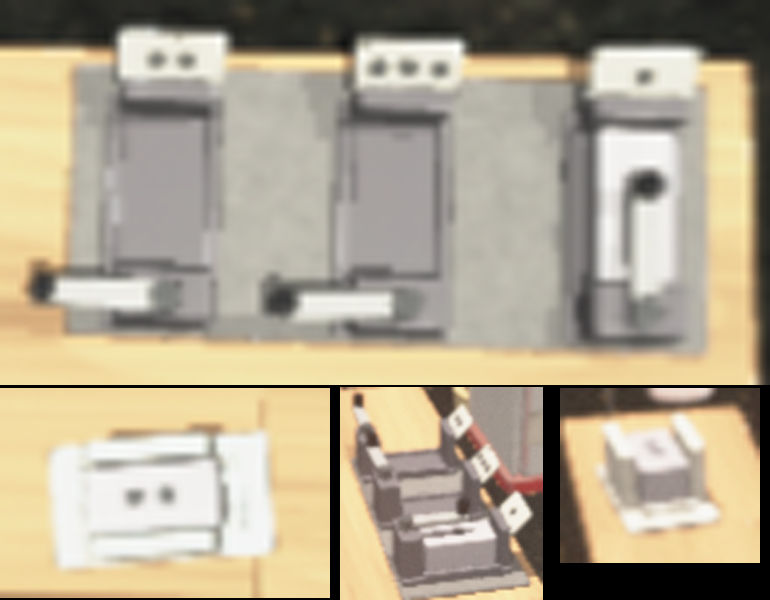

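The goal pocket is the left one: two pips on its label in the zoom near (170,60). Its keeper tab is at about (41,283) and its hinge at about (165,295). The trough's long axis runs roughly along world y. I'll compute positions from pixels and use the known board edges to check the calibration.

```bash
cat >> h.py <<'E'
def ray(s,u,v,z):
    f=K(s); xd,yd=(u-s["cx"])/f,(v-s["cy"])/f; x,y=xd,yd
    for _ in range(20):
        k=1+s["k1"]*(x*x+y*y); x,y=xd/k,yd/k
    R=np.array(s["R"]); c=-R.T@s["t"]; d=R.T@[x,y,1]
    return c+d*(z-c[2])/d[2]
E
python3 - <<'E'
from h import *
import pickle
s=pickle.load(open("top0.pkl","rb"))
A=lambda X,Y,z:ray(s,320+(X+.5)/7-.5,195+(Y+.5)/7-.5,z)[:2]*1000
B=lambda X,Y,z:ray(s,220+(X+.5)/6-.5,240+(Y-388+.5)/6-.5,z)[:2]*1000
pr=lambda n,*p:print(n,*[q.round(1) for q in p])
pr("tray",*[A(*p,.032) for p in((75,66),(707,87),(705,353),(65,332))])
pr("trough",*[B(*p,.032) for p in((52,446),(268,432),(273,553),(57,567))])
pr("block",*[B(*p,.062) for p in((218,460),(220,527),(135,497),(167,495))])
pr("hinge",A(165,295,.087)); pr("tab",A(41,281,.101)); pr("floor",*[A(*p,.038) for p in((212,110),(210,263))])
pr("keep1 hinge,tab",A(650,308,.087),A(647,185,.101))
# board edges by gradient: predicted pixel vs found
g=cv2.cvtColor(s["frame"],cv2.COLOR_RGB2HSV).astype(float)[...,1]
g=s["frame"][...,0].astype(float)
def edge(X,d):
    u0,v0=proj(s,X); u1,v1=proj(s,np.array(X)+np.array(d)*.01); n=np.array([u1-u0,v1-v0]);n/=np.hypot(*n)
    t=np.arange(-6,6.01,.25); m=cv2.remap(g.astype(np.float32),(u0+t*n[0]).astype(np.float32),(v0+t*n[1]).astype(np.float32),cv2.INTER_LINEAR).ravel()
    w=-np.diff(m); i=np.argmax(w); q=ray(s,*(np.array([u0,v0])+n*(t[i]+.125)),.026); return np.array(X)+0,((q-np.array(X))@d*1000).round(1),w[i].round(0)
for y in(-.3,-.25,0.,.05,.1,.14):print("x+",y,edge((.565,y,.026),(1,0,0))[1:])
for y in(-.3,-.2,-.1,0.,.1,.15,.34):print("x-",y,edge((.335,y,.026),(-1,0,0))[1:])
for x in(.36,.45,.5,.54):print("y-",x,edge((x,-.335,.026),(0,-1,0))[1:])
for x in(.48,.5,.54):print("y+",x,edge((x,.165,.026),(0,1,0))[1:])
for x in(.36,.4,.44):print("y++",x,edge((x,.375,.026),(0,1,0))[1:])
E
```

```text
tray [555.9 -36.5] [ 552.  -314.6] [ 434.9 -311.2] [439.  -33.9]
trough [410.1 270.8] [419.9 161.3] [359.3 156.4] [349.4 265.1]
block [403.  181.7] [370.2 179.3] [383.8 222. ] [385.2 206.2]
hinge [449.8 -73.7]
tab [453. -22.]
floor [536.5 -96.3] [469.5 -95.8]
keep1 hinge,tab [ 448.  -275.4] [ 497.5 -272. ]
x+ -0.3 (np.float64(4.3), np.float32(30.0))
x+ -0.25 (np.float64(0.4), np.float32(28.0))
x+ 0.0 (np.float64(-2.0), np.float32(32.0))
x+ 0.05 (np.float64(-2.8), np.float32(28.0))
x+ 0.1 (np.float64(0.4), np.float32(30.0))
x+ 0.14 (np.float64(-1.2), np.float32(32.0))
x- -0.3 (np.float64(-0.4), np.float32(26.0))
x- -0.2 (np.float64(2.6), np.float32(22.0))
x- -0.1 (np.float64(0.4), np.float32(32.0))
x- 0.0 (np.float64(-1.1), np.float32(32.0))
x- 0.1 (np.float64(-1.1), np.float32(27.0))
x- 0.15 (np.float64(0.4), np.float32(32.0))
x- 0.34 (np.float64(2.6), np.float32(24.0))
y- 0.36 (np.float64(0.4), np.float32(22.0))
y- 0.45 (np.float64(1.2), np.float32(23.0))
y- 0.5 (np.float64(0.4), np.float32(26.0))
y- 0.54 (np.float64(2.7), np.float32(20.0))
y+ 0.48 (np.float64(-1.2), np.float32(27.0))
y+ 0.5 (np.float64(0.4), np.float32(31.0))
y+ 0.54 (np.float64(1.2), np.float32(28.0))
y++ 0.36 (np.float64(-1.2), np.float32(26.0))
y++ 0.4 (np.float64(2.0), np.float32(23.0))
y++ 0.44 (np.float64(2.0), np.float32(27.0))
```

```bash
cat >> h.py <<'E'
from scipy.spatial.transform import Rotation as Ro
def go(x,y,z,yaw):
    o=ctrl.get_obs(); R=Ro.from_euler("xyz",o["orientation"],degrees=True).as_matrix()
    d=R.T@(np.array([x,y,z])-o["tool_pos"]); t=-(yaw-o["orientation"][2])
    print("shift",d.round(4),"turn",round((t+180)%360-180,2),"| at",o["tool_pos"].round(4),o["orientation"].round(2),"F",o["force"].round(1),"open",round(o["opening"],4),"g",round(o["gripper_force"],1),"t",round(o["clock"],2))
E
python3 - <<'E'
from h import *
import pickle
s=pickle.load(open("top0.pkl","rb")); W=world(s).reshape(-1,3)
for y0 in np.arange(-.2,.7,.1):
    print(round(y0,1),[ (round(x0,1), round(float(np.nanmax(q)),3)) for x0 in np.arange(.2,.8,.1) if len(q:=W[(W[:,1]>=y0)&(W[:,1]<y0+.1)&(W[:,0]>=x0)&(W[:,0]<x0+.1)][:,2])])
go(.3847,.2135,.16,5.2)
E
```

```text
-0.2 [(np.float64(0.2), -0.922), (np.float64(0.3), 0.033), (np.float64(0.4), 0.107), (np.float64(0.5), 0.233), (np.float64(0.6), 0.236), (np.float64(0.7), 0.237), (np.float64(0.8), 0.237)]
-0.1 [(np.float64(0.2), -0.92), (np.float64(0.3), 0.035), (np.float64(0.4), 0.103), (np.float64(0.5), 0.239), (np.float64(0.6), 0.242), (np.float64(0.7), 0.252), (np.float64(0.8), 0.242)]
0.0 [(np.float64(0.2), -0.922), (np.float64(0.3), 0.034), (np.float64(0.4), 0.034), (np.float64(0.5), 0.234), (np.float64(0.6), 0.242), (np.float64(0.7), 0.254), (np.float64(0.8), 0.24)]
0.1 [(np.float64(0.2), -0.92), (np.float64(0.3), 0.076), (np.float64(0.4), 0.077), (np.float64(0.5), 0.191), (np.float64(0.6), 0.211), (np.float64(0.7), 0.226), (np.float64(0.8), 0.008)]
0.2 [(np.float64(0.2), -0.923), (np.float64(0.3), 0.081), (np.float64(0.4), 0.172), (np.float64(0.5), 0.194), (np.float64(0.6), 0.218), (np.float64(0.7), 0.229), (np.float64(0.8), 0.011)]
0.3 [(np.float64(0.2), -0.101), (np.float64(0.3), 0.034), (np.float64(0.4), 0.167), (np.float64(0.5), 0.196), (np.float64(0.6), 0.217), (np.float64(0.7), 0.229), (np.float64(0.8), 0.009)]
0.4 [(np.float64(0.2), -0.102), (np.float64(0.3), 0.012), (np.float64(0.4), 0.165), (np.float64(0.5), 0.19), (np.float64(0.6), 0.217), (np.float64(0.7), 0.228), (np.float64(0.8), 0.008)]
0.5 [(np.float64(0.2), 0.562), (np.float64(0.3), 0.014), (np.float64(0.4), 0.163), (np.float64(0.5), 0.193), (np.float64(0.6), 0.215), (np.float64(0.7), 0.229), (np.float64(0.8), 0.009)]
0.6 [(np.float64(0.2), 0.555), (np.float64(0.3), 0.018), (np.float64(0.4), 0.158), (np.float64(0.5), 0.187), (np.float64(0.6), 0.211), (np.float64(0.7), 0.227), (np.float64(0.8), 0.007)]
shift [0.2997 0.3523 0.0913] turn -23.24 | at [0.2089 0.6414 0.2507] [ 1.7992e+02 -1.0000e-02 -1.8040e+01] F [ 0.  -0.4  0.1] open 0.0875 g 0.0 t 0.1
```

The rows are not in the units I measure in: shifts go in shares of 0.75 m and turns go in shares of 180 degrees. I convert before sending: 0.3523 m is 0.4697, 0.15 m is 0.2, -23.2 degrees is -0.1289.

Emit:
drive_effector([
  [[0.0507,0.0587,0],-0.0167,0.088],
  [[0.1,0.1173,0.0133],-0.0333,0.088],
  [[0.1493,0.176,0.0267],-0.05,0.088],
  [[0.2,0.2347,0.04],-0.0667,0.088],
  [[0.2507,0.2933,0.06],-0.0833,0.088],
  [[0.3013,0.352,0.08],-0.1,0.088],
  [[0.3493,0.4107,0.1],-0.1167,0.088],
  [[0.3996,0.4697,0.1217],-0.1289,0.088],
])

```text
clock: 1.1
tool_pos: [0.3852, 0.2123, 0.16]
orientation: [-180.0, -0.0, 5.3]
force: [1.4, 0.7, -0.1]
opening: 0.0875
gripper_force: 0.0
```

```bash
python3 - <<'E'
from h import *
import pickle
s=pickle.load(open("top0.pkl","rb")); W=world(s).reshape(-1,3)
for a,b,z in((-.2,.1,.15),(-.2,.1,.1),(.1,.2,.1),(.2,.4,.1)):
    q=W[(W[:,1]>a)&(W[:,1]<b)&(W[:,2]>z)&(W[:,0]>.3)]; print(a,b,z,np.percentile(q[:,0],[0,1,5]).round(3))
E
```

```text
-0.2 0.1 0.15 [0.589 0.591 0.598]
-0.2 0.1 0.1 [0.442 0.591 0.597]
0.1 0.2 0.1 [0.6   0.61  0.624]
0.2 0.4 0.1 [0.456 0.463 0.476]
```

Emit:
drive_effector([
  [[0,0,0],0,0.088],
  [[0,0,0],0,0.088],
])

```text
clock: 1.35
tool_pos: [0.3852, 0.214, 0.1604]
orientation: [-180.0, -0.0, 5.1]
force: [0.5, 0.2, 0.6]
opening: 0.0878
gripper_force: 0.0
```

```bash
python3 -c "
from h import *
go(.3847,.2135,.066,5.2)
s=snap('top'); save(s,'top1.png')
a=cv2.resize(s['frame'][190:285,190:310,::-1],None,fx=5,fy=5,interpolation=cv2.INTER_CUBIC); cv2.imwrite('pics/z1.png',a)"
```

```text
shift [-0.0006  0.0005  0.0944] turn -0.11 | at [0.3852 0.214  0.1604] [-1.7999e+02 -2.0000e-02  5.0900e+00] F [0.5 0.2 0.6] open 0.0878 g 0.0 t 1.35
```

View pics/z1.png

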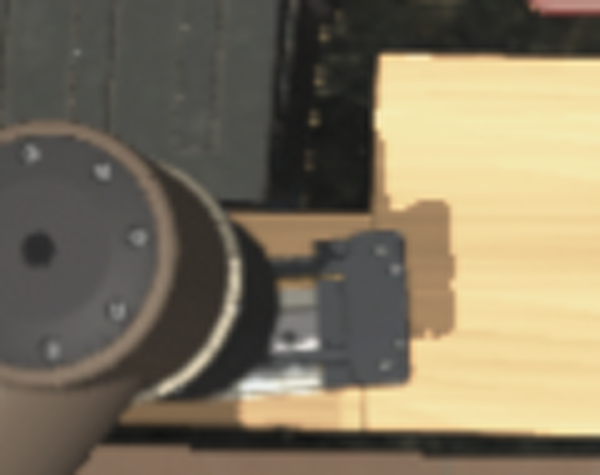

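The gripper is centred over the trough, with the finger body at about (370,305) and the block visible at about (295,335). Now I'll descend.

In the tool's units: 0.0944 m is 0.1259, 0.088 m is 0.1173.

Emit:
drive_effector([
  [[-0.0008,0.0007,0.04],0,0.088],
  [[-0.0008,0.0007,0.0733],0,0.088],
  [[-0.0008,0.0007,0.1],0,0.088],
  [[-0.0008,0.0007,0.1173],0,0.088],
  [[-0.0008,0.0007,0.1259],0,0.088],
  [[-0.0008,0.0007,0.1259],0,0.088],
  [[-0.0008,0.0007,0.1259],0,0.088],
])

```text
clock: 2.28
tool_pos: [0.3846, 0.2139, 0.0664]
orientation: [-180.0, -0.0, 5.2]
force: [0.7, 0.7, -0.6]
opening: 0.0879
gripper_force: 0.0
```

```bash
python3 -c "
from h import *
go(.3847,.2135,.066,5.2)"
```

```text
shift [0.     0.0004 0.0004] turn -0.02 | at [0.3846 0.2139 0.0664] [-1.7996e+02 -5.0000e-02  5.1800e+00] F [ 0.7  0.7 -0.6] open 0.0879 g 0.0 t 2.27
```

Emit:
drive_effector([
  [[0,0,0],0,0.06],
  [[0,0,0],0,0.06],
  [[0,0,0],0,0.06],
  [[0,0,0],0,0.06],
  [[0,0,0],0,0.06],
  [[0,0,0],0,0.06],
])

```text
clock: 3.02
tool_pos: [0.3845, 0.2136, 0.0661]
orientation: [-180.0, -0.0, 5.2]
force: [-0.9, -1.4, 5.9]
opening: 0.066
gripper_force: 30.0
```

In the tool's units: -0.09 m is -0.12, -0.075 m is -0.1.

Emit:
drive_effector([
  [[0,0,-0.0107],0,0.06],
  [[0,0,-0.0333],0,0.06],
  [[0,0,-0.0667],0,0.06],
  [[0,0,-0.1],0,0.06],
  [[0,0,-0.12],0,0.06],
  [[0,0,-0.12],0,0.06],
])

```text
clock: 3.78
tool_pos: [0.3845, 0.2137, 0.1567]
orientation: [-179.9, -0.1, 5.2]
force: [-0.1, 0.7, -4.5]
opening: 0.0657
gripper_force: 30.0
```

```bash
python3 -c "
from h import *
go(.45,.1,.13,-90.8)
go(.45,.1,.13,89.2)"
```

```text
shift [0.055  0.1192 0.0266] turn 95.96 | at [0.3845 0.2137 0.1567] [-1.7991e+02 -6.0000e-02  5.1600e+00] F [-0.1  0.7 -4.5] open 0.0657 g 30.0 t 3.77
shift [0.055  0.1192 0.0266] turn -84.04 | at [0.3845 0.2137 0.1567] [-1.7991e+02 -6.0000e-02  5.1600e+00] F [-0.1  0.7 -4.5] open 0.0657 g 30.0 t 3.77
```

In the tool's units: 0.1192 m is 0.1589, 0.08 m is 0.1067, -80 degrees is -0.4444.

Emit:
drive_effector([
  [[0,0.0533,0],-0.0444,0.06],
  [[0.0133,0.1067,0],-0.1,0.06],
  [[0.04,0.1589,0],-0.1583,0.06],
  [[0.0733,0.1589,0],-0.2167,0.06],
  [[0.0733,0.1589,0.0133],-0.275,0.06],
  [[0.0733,0.1589,0.0267],-0.3333,0.06],
  [[0.0733,0.1589,0.0355],-0.3889,0.06],
  [[0.0733,0.1589,0.0355],-0.4444,0.06],
])

```text
clock: 4.78
tool_pos: [0.4486, 0.0989, 0.1274]
orientation: [-179.8, 0.1, 85.5]
force: [0.6, 0.9, -2.5]
opening: 0.066
gripper_force: 30.0
```

Emit:
drive_effector([
  [[0,0,0],-0.0222,0.06],
  [[0,0,0],-0.0222,0.06],
  [[0,0,0],-0.0222,0.06],
])

```text
clock: 5.15
tool_pos: [0.4495, 0.0995, 0.1287]
orientation: [-179.9, 0.0, 89.1]
force: [-0.3, 0.4, -3.6]
opening: 0.066
gripper_force: 30.0
```

```bash
python3 -c "
from h import *
go(.45,.1,.0625,89.2)"
```

```text
shift [0.0005 0.0006 0.0662] turn -0.14 | at [0.4495 0.0995 0.1287] [-1.7995e+02  3.0000e-02  8.9060e+01] F [-0.3  0.4 -3.6] open 0.066 g 30.0 t 5.15
```

In the tool's units: 0.067 m is 0.0893, 0.066 m is 0.088.

Emit:
drive_effector([
  [[0,0,0.0333],0,0.06],
  [[0,0,0.06],0,0.06],
  [[0,0,0.0773],0,0.06],
  [[0,0,0.084],0,0.06],
  [[0,0,0.088],0,0.06],
  [[0,0,0.0893],0,0.06],
  [[0,0,0.0893],0,0.06],
])

```text
clock: 6.02
tool_pos: [0.4501, 0.0999, 0.0626]
orientation: [180.0, -0.0, 89.2]
force: [-0.1, 0.3, -3.3]
opening: 0.0657
gripper_force: 30.0
```

Emit:
drive_effector([
  [[0,0,0.0013],0,0.06],
  [[0,0,0.0013],0,0.06],
])

```text
clock: 6.28
tool_pos: [0.4499, 0.0997, 0.0614]
orientation: [180.0, -0.0, 89.2]
force: [1.2, 0.8, -2.3]
opening: 0.0659
gripper_force: 30.0
```

In the tool's units: 0.0008 m is 0.0011.

Emit:
drive_effector([
  [[0,0,0.0011],0,0.06],
  [[0,0,0.0011],0,0.06],
])

```text
clock: 6.52
tool_pos: [0.4498, 0.0997, 0.0604]
orientation: [-180.0, 0.0, 89.2]
force: [0.4, 0.4, -2.9]
opening: 0.0657
gripper_force: 30.0
```

Emit:
drive_effector([
  [[0,0,0.0008],0,0.06],
  [[0,0,0.0008],0,0.06],
])

```text
clock: 6.78
tool_pos: [0.4499, 0.0997, 0.0601]
orientation: [180.0, 0.0, 89.2]
force: [-2.1, -0.2, 3.1]
opening: 0.0658
gripper_force: 30.0
```

Contact with the board. I'll release, rise and turn.

In the tool's units: -0.06 m is -0.08, -0.045 m is -0.06.

Emit:
drive_effector([
  [[0,0,0],0,0.088],
  [[0,0,0],0,0.088],
  [[0,0,0],0,0.088],
  [[0,0,0],0,0.088],
  [[0,0,-0.0267],0,0.088],
  [[0,0,-0.06],0,0.088],
  [[0,0,-0.08],0,0.088],
  [[0,0,-0.08],0,0.088],
])

```text
clock: 7.78
tool_pos: [0.4505, 0.1001, 0.1208]
orientation: [179.9, -0.1, 89.2]
force: [-0.4, 0.1, -0.4]
opening: 0.0874
gripper_force: 0.0
```

Emit:
drive_effector([
  [[0,0,0],0.0583,0.088],
  [[0,0,0],0.1167,0.088],
  [[0,0,0],0.175,0.088],
  [[0,0,0],0.2333,0.088],
  [[0,0,0],0.2917,0.088],
  [[0,0,0],0.35,0.088],
  [[0,0,0],0.4083,0.088],
  [[0,0,0],0.4667,0.088],
])

```text
clock: 8.78
tool_pos: [0.4494, 0.0994, 0.1189]
orientation: [180.0, 0.1, 4.8]
force: [0.4, -0.8, 0.3]
opening: 0.0876
gripper_force: 0.0
```

Emit:
drive_effector([
  [[0,0,0],0.0333,0.07],
  [[0,0,0],0.0333,0.07],
  [[0,0,0],0.0333,0.07],
])

```text
clock: 9.15
tool_pos: [0.4496, 0.0996, 0.1194]
orientation: [180.0, 0.0, -0.7]
force: [0.5, 0.8, 0.1]
opening: 0.0708
gripper_force: 0.0
```

```bash
python3 -c "
from h import *
go(.45,.0997,.0595,-.8)"
```

```text
shift [ 0.0004 -0.0002  0.0599] turn 0.09 | at [0.4496 0.0996 0.1194] [ 1.7998e+02  4.0000e-02 -7.1000e-01] F [0.5 0.8 0.1] open 0.0708 g 0.0 t 9.15
```

In the tool's units: 0.06 m is 0.08, 0.054 m is 0.072.

Emit:
drive_effector([
  [[0.0005,0,0.0267],0,0.07],
  [[0.0005,0,0.0533],0,0.07],
  [[0.0005,0,0.072],0,0.07],
  [[0.0005,0,0.08],0,0.07],
  [[0.0005,0,0.08],0,0.07],
  [[0.0005,0,0.08],0,0.07],
])

```text
clock: 9.9
tool_pos: [0.4506, 0.0999, 0.0603]
orientation: [-180.0, -0.0, -0.8]
force: [-0.1, -0.6, 0.2]
opening: 0.0702
gripper_force: 0.0
```

Emit:
drive_effector([
  [[0,0,0],0,0.026],
  [[0,0,0],0,0.026],
  [[0,0,0],0,0.026],
  [[0,0,0],0,0.026],
  [[0,0,0],0,0.026],
  [[0,0,0],0,0.026],
  [[0,0,0],0,0.026],
])

```text
clock: 10.78
tool_pos: [0.4503, 0.0998, 0.0599]
orientation: [-180.0, -0.0, -0.8]
force: [-0.4, -0.1, 1.0]
opening: 0.0315
gripper_force: 30.0
```

Emit:
drive_effector([
  [[0,0,-0.0133],0,0.026],
  [[0,0,-0.04],0,0.026],
  [[0,0,-0.08],0,0.026],
  [[0,0,-0.12],0,0.026],
  [[0,0,-0.1333],0,0.026],
  [[0,0,-0.1333],0,0.026],
])

```text
clock: 11.52
tool_pos: [0.4501, 0.0997, 0.16]
orientation: [-180.0, -0.0, -0.9]
force: [0.0, -0.3, -2.9]
opening: 0.0318
gripper_force: 30.0
```

```bash
python3 -c "
from h import *
go(.497,-.0738,.15,-.8)"
```

```text
shift [0.0494 0.1728 0.0099] turn -0.05 | at [0.4501 0.0997 0.16  ] [-1.7995e+02 -3.0000e-02 -8.5000e-01] F [ 0.  -0.3 -2.9] open 0.0318 g 30.0 t 11.53
```

In the tool's units: 0.1728 m is 0.2304, 0.13 m is 0.1733.

Emit:
drive_effector([
  [[0.016,0.0573,0],0,0.026],
  [[0.0333,0.116,0],0,0.026],
  [[0.0493,0.1733,0],0,0.026],
  [[0.0659,0.2304,0],0,0.026],
  [[0.0659,0.2304,0.0132],0,0.026],
  [[0.0659,0.2304,0.0132],0,0.026],
  [[0.0659,0.2304,0.0132],0,0.026],
])

```text
clock: 12.4
tool_pos: [0.4967, -0.0731, 0.1494]
orientation: [180.0, 0.1, -0.8]
force: [-0.0, 0.2, -2.9]
opening: 0.0318
gripper_force: 30.0
```

```bash
python3 -c "
from h import *
import pickle
go(.497,-.0738,.078,-.8)
c=np.zeros((600,800,3),np.uint8)
s=snap('side'); pickle.dump(s,open('side2.pkl','wb')); a=cv2.resize(s['frame'][185:285,285:375,::-1],None,fx=6,fy=6,interpolation=cv2.INTER_CUBIC); c[:600,:540]=a
s=snap('top'); pickle.dump(s,open('top2.pkl','wb')); a=cv2.resize(s['frame'][190:250,315:367,::-1],None,fx=5,fy=5,interpolation=cv2.INTER_CUBIC); c[:300,540:800]=a
cv2.imwrite('pics/z2.png',c)"
```

```text
shift [0.0004 0.0007 0.0714] turn 0.02 | at [ 0.4967 -0.0731  0.1494] [ 1.7999e+02  7.0000e-02 -7.8000e-01] F [-0.   0.2 -2.9] open 0.0318 g 30.0 t 12.4
```

View pics/z2.png

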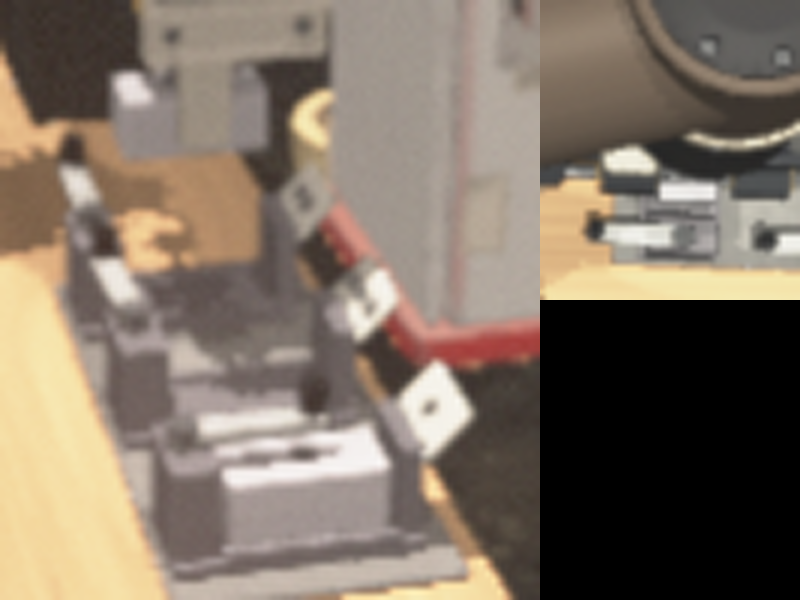

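```bash
python3 - <<'E'
from h import *
import pickle
s=pickle.load(open("side2.pkl","rb"))
a=np.radians(-.8); R=np.array([[np.cos(a),-np.sin(a)],[np.sin(a),np.cos(a)]])
def P(n,o,x,y,z,seen):
    q=R@[x,y]; u,v=proj(s,[o[0]+q[0]/1000,o[1]+q[1]/1000,z]); print(n,[round(6*(u-285+.5)-.5),round(6*(v-185+.5)-.5)],seen)
b=(.4967,-.0731); t=(.4955,-.174); p=(.4955-.0014,-.274); 
P("blk near bot",b,-33,-16,.1155,(118,152));P("blk far bot",b,33,-16,.1155,(266,155));P("blk far top",b,33,-16,.1455,(267,85))
P("tray far R",t,60,-140,.032,(467,570));P("tray nearR",t,-60,-140,.032,(165,592))
P("p1 nearwall o",p,-56.5,-20,.078,(160,475));P("p1 nearwall i",p,-35.5,-20,.078,(222,470))
P("p1 far i",p,35.5,-20,.078,(390,440));P("p1 far o",p,45.5,-20,.078,(420,438))
h=(.497,-.0738); P("hinge2top",h,-47.5,0,.087,(97,212)); P("tab1 top",p,4.5,0,.101,(314,378))
# px per mm
print("px/mm",6*(proj(s,[.5,-.27,.08])[0]-proj(s,[.499,-.27,.08])[0]),6*(proj(s,[.5,-.07,.1])[0]-proj(s,[.499,-.07,.1])[0]))
E
```

```text
blk near bot [130, 166] (118, 152)
blk far bot [274, 153] (266, 155)
blk far top [275, 92] (267, 85)
tray far R [477, 571] (467, 570)
tray nearR [178, 608] (165, 592)
p1 nearwall o [176, 478] (160, 475)
p1 nearwall i [229, 471] (222, 470)
p1 far i [407, 451] (390, 440)
p1 far o [431, 448] (420, 438)
hinge2top [94, 212] (97, 212)
tab1 top [318, 383] (314, 378)
px/mm 2.439349626408898 2.1235891645964102
```

The side view shows the block held level over pocket 2, and it lines up with the rack to about 1 mm. I'll descend.

In the tool's units: 0.07 m is 0.0933, 0.066 m is 0.088.

Emit:
drive_effector([
  [[0.0004,0.0005,0.0267],0,0.026],
  [[0.0004,0.0005,0.0467],0,0.026],
  [[0.0004,0.0005,0.0667],0,0.026],
  [[0.0004,0.0005,0.08],0,0.026],
  [[0.0004,0.0005,0.088],0,0.026],
  [[0.0004,0.0005,0.0933],0,0.026],
  [[0.0004,0.0005,0.0933],0,0.026],
])

```text
clock: 13.38
tool_pos: [0.4975, -0.0742, 0.0799]
orientation: [180.0, 0.0, -0.8]
force: [-0.5, -0.5, -3.2]
opening: 0.032
gripper_force: 30.0
```

```bash
python3 -c "
from h import *
go(.497,-.0735,.0719,-.8)"
```

```text
shift [-0.0005 -0.0007  0.008 ] turn -0.04 | at [ 0.4975 -0.0742  0.0799] [180.     0.    -0.84] F [-0.5 -0.5 -3.2] open 0.032 g 30.0 t 13.38
```

Emit:
drive_effector([
  [[-0.0005,-0.0007,0.0027],0,0.026],
  [[-0.0005,-0.0007,0.0053],0,0.026],
  [[-0.0005,-0.0007,0.0067],0,0.026],
  [[-0.0005,-0.0007,0.008],0,0.026],
  [[-0.0005,-0.0007,0.008],0,0.026],
])

```text
clock: 14.0
tool_pos: [0.497, -0.0737, 0.0739]
orientation: [180.0, 0.0, -0.8]
force: [0.0, 0.0, -4.3]
opening: 0.0318
gripper_force: 30.0
```

Emit:
drive_effector([
  [[0,0,0.0013],0,0.026],
  [[0,0,0.0013],0,0.026],
])

```text
clock: 14.25
tool_pos: [0.497, -0.0737, 0.0729]
orientation: [180.0, 0.0, -0.8]
force: [0.3, -0.5, -3.3]
opening: 0.032
gripper_force: 30.0
```

In the tool's units: 0.0006 m is 0.0008.

Emit:
drive_effector([
  [[0,0,0.0008],0,0.026],
  [[0,0,0.0008],0,0.026],
])

```text
clock: 14.5
tool_pos: [0.497, -0.0737, 0.0723]
orientation: [180.0, 0.0, -0.8]
force: [0.2, 0.4, -3.4]
opening: 0.0319
gripper_force: 30.0
```

Emit:
drive_effector([
  [[0,0,0.0007],0,0.026],
  [[0,0,0.0007],0,0.026],
])

```text
clock: 14.75
tool_pos: [0.4971, -0.0737, 0.0719]
orientation: [180.0, -0.0, -0.8]
force: [-0.7, -0.1, -1.3]
opening: 0.0318
gripper_force: 30.0
```

In the tool's units: 0.0005 m is 0.0007.

Emit:
drive_effector([
  [[0,0,0.0007],0,0.026],
  [[0,0,0.0007],0,0.026],
])

```text
clock: 15.0
tool_pos: [0.4971, -0.0737, 0.0719]
orientation: [180.0, -0.0, -0.8]
force: [-2.9, 1.7, 5.5]
opening: 0.0323
gripper_force: 30.0
```

Seated: contact at exactly the expected depth. I'll release and rise.

In the tool's units: -0.09 m is -0.12, -0.05 m is -0.0667.

Emit:
drive_effector([
  [[0,0,0],0,0.05],
  [[0,0,0],0,0.05],
  [[0,0,0],0,0.05],
  [[0,0,-0.0267],0,0.05],
  [[0,0,-0.0667],0,0.05],
  [[0,0,-0.1],0,0.05],
  [[0,0,-0.12],0,0.05],
  [[0,0,-0.12],0,0.05],
])

```text
clock: 16.0
tool_pos: [0.4975, -0.0736, 0.1621]
orientation: [-180.0, -0.1, -0.8]
force: [0.7, 0.3, -0.4]
opening: 0.0498
gripper_force: 0.0
```

```bash
python3 -c "
from h import *
go(.453,-.0225,.16,43)"
```

```text
shift [-0.0453 -0.0504  0.002 ] turn -43.84 | at [ 0.4975 -0.0736  0.1621] [-1.7997e+02 -1.1000e-01 -8.4000e-01] F [ 0.7  0.3 -0.4] open 0.0498 g 0.0 t 16.0
```

In the tool's units: -0.0504 m is -0.0672, -0.0453 m is -0.0604, -43.8 degrees is -0.2433.

Emit:
drive_effector([
  [[-0.0333,-0.0373,0],-0.0556,0.04],
  [[-0.0604,-0.0672,0],-0.1111,0.04],
  [[-0.0604,-0.0672,0],-0.1667,0.04],
  [[-0.0604,-0.0672,0],-0.2222,0.04],
  [[-0.0604,-0.0672,0],-0.2433,0.04],
  [[-0.0604,-0.0672,0],-0.2433,0.04],
])

```text
clock: 16.75
tool_pos: [0.4519, -0.0228, 0.1603]
orientation: [-179.9, 0.1, 42.9]
force: [0.5, -0.4, -0.1]
opening: 0.0397
gripper_force: 0.0
```

```bash
python3 -c "
from h import *
import pickle
go(.453,-.0225,.1155,43)
c=np.zeros((600,800,3),np.uint8)
s=snap('side'); pickle.dump(s,open('side3.pkl','wb')); a=cv2.resize(s['frame'][185:285,285:375,::-1],None,fx=6,fy=6,interpolation=cv2.INTER_CUBIC); c[:600,:540]=a
s=snap('top'); pickle.dump(s,open('top3.pkl','wb')); a=cv2.resize(s['frame'][190:250,315:367,::-1],None,fx=5,fy=5,interpolation=cv2.INTER_CUBIC); c[:300,540:800]=a
cv2.imwrite('pics/z3.png',c)"
```

```text
shift [0.0011 0.0006 0.0448] turn -0.08 | at [ 0.4519 -0.0228  0.1603] [-1.7995e+02  1.0000e-01  4.2920e+01] F [ 0.5 -0.4 -0.1] open 0.0397 g 0.0 t 16.75
```

View pics/z3.png

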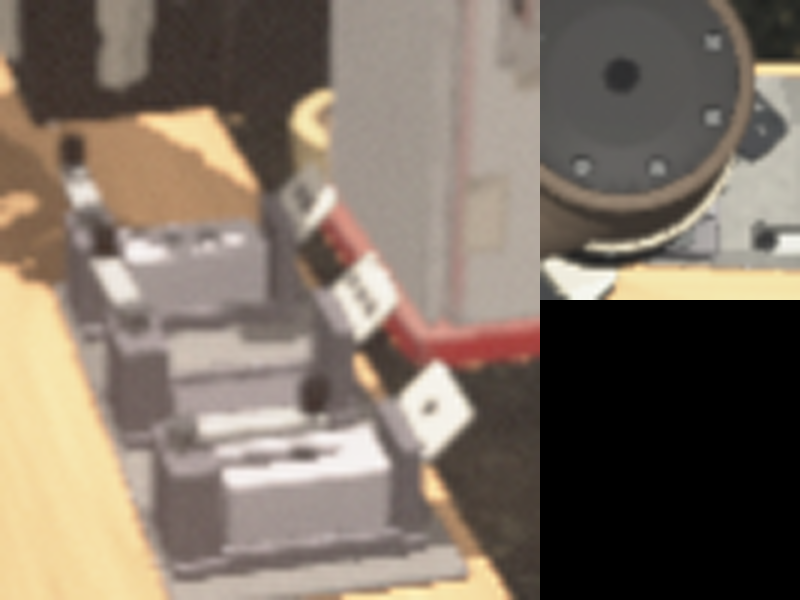

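Block 2 sits flat in its pocket at about (195,255), and the keeper tab is still open at (70,148). I'll lower the fingers around the tab.

In the tool's units: 0.0448 m is 0.0597, 0.04 m is 0.0533.

Emit:
drive_effector([
  [[0.0008,0.0005,0.02],0,0.04],
  [[0.0008,0.0005,0.04],0,0.04],
  [[0.0008,0.0005,0.0533],0,0.04],
  [[0.0008,0.0005,0.0597],0,0.04],
  [[0.0008,0.0005,0.0597],0,0.04],
  [[0.0008,0.0005,0.0597],0,0.016],
  [[0.0008,0.0005,0.0597],0,0.016],
  [[0.0008,0.0005,0.0597],0,0.016],
])

```text
clock: 17.85
tool_pos: [0.4533, -0.0225, 0.1168]
orientation: [180.0, -0.0, 43.0]
force: [-0.0, 0.6, 0.4]
opening: 0.0181
gripper_force: 0.0
```

```bash
python3 - <<'E'
from h import *
o=ctrl.get_obs(); go(.453,-.0225,.1155,43)
R=Ro.from_euler("xyz",o["orientation"],degrees=True).as_matrix(); p=o["tool_pos"]
h=np.array([.4495,-.0733])
for th in np.arange(80,-7,-6):
    t=np.radians(th); ps=th/2
    q=np.array([*(h+.052*np.array([np.cos(t),np.sin(t)])+.002*np.array([np.sin(t),-np.cos(t)])),.1155])
    print(th,(R.T@(q-p)).round(4).tolist(),round(-(ps-o["orientation"][2]),1))
E
```

```text
shift [-0.0002 -0.0002  0.0013] turn -0.04 | at [ 0.4533 -0.0225  0.1168] [ 1.7999e+02 -3.0000e-02  4.2960e+01] F [-0.   0.6  0.4] open 0.0181 g 0.0 t 17.85
80 [0.0053, 0.0049, 0.0013] 3.0
74 [0.0082, 0.0095, 0.0013] 6.0
68 [0.0105, 0.0144, 0.0013] 9.0
62 [0.0124, 0.0195, 0.0013] 12.0
56 [0.0137, 0.0248, 0.0013] 15.0
50 [0.0144, 0.0302, 0.0013] 18.0
44 [0.0146, 0.0357, 0.0013] 21.0
38 [0.0142, 0.0411, 0.0013] 24.0
32 [0.0133, 0.0464, 0.0013] 27.0
26 [0.0117, 0.0517, 0.0013] 30.0
20 [0.0097, 0.0567, 0.0013] 33.0
14 [0.0071, 0.0615, 0.0013] 36.0
8 [0.004, 0.066, 0.0013] 39.0
2 [0.0005, 0.0702, 0.0013] 42.0
-4 [-0.0034, 0.074, 0.0013] 45.0
```

The rows are not in the units I measure in: shifts go in shares of 0.75 m and turns go in shares of 180 degrees. I convert before sending: 0.0357 m is 0.0476, 0.0302 m is 0.0403, 21 degrees is 0.1167.

Emit:
drive_effector([
  [[0.0071,0.0065,0.0013],0.0167,0.016],
  [[0.0109,0.0127,0.0013],0.0333,0.016],
  [[0.014,0.0192,0.0013],0.05,0.016],
  [[0.0165,0.026,0.0013],0.0667,0.016],
  [[0.0183,0.0331,0.0013],0.0833,0.016],
  [[0.0192,0.0403,0.0013],0.1,0.016],
  [[0.0195,0.0476,0.0013],0.1167,0.016],
  [[0.0195,0.0476,0.0013],0.1167,0.016],
])

```text
clock: 18.85
tool_pos: [0.4885, -0.0387, 0.1157]
orientation: [180.0, -0.0, 22.0]
force: [0.1, -0.8, 0.1]
opening: 0.0159
gripper_force: 0.0
```

```bash
python3 - <<'E'
from h import *
o=ctrl.get_obs(); go(.453,-.0225,.1155,43)
R=Ro.from_euler("xyz",o["orientation"],degrees=True).as_matrix(); p=o["tool_pos"]
h=np.array([.4495,-.0733])
for th in np.arange(38,-9,-6):
    t=np.radians(th); ps=th/2
    q=np.array([*(h+.052*np.array([np.cos(t),np.sin(t)])+.002*np.array([np.sin(t),-np.cos(t)])),.1155])
    print(th,(R.T@(q-p)).round(4).tolist(),round(-(ps-o["orientation"][2]),1))
s=snap('side'); cv2.imwrite('pics/z4.png',cv2.resize(s['frame'][175:255,275:365,::-1],None,fx=5,fy=5,interpolation=cv2.INTER_CUBIC))
E
```

```text
shift [-0.0268 -0.0283  0.0001] turn -21.04 | at [ 0.4885 -0.0387  0.1157] [ 1.800e+02 -2.000e-02  2.196e+01] F [ 0.1 -0.8  0.1] open 0.0159 g 0.0 t 18.85
38 [0.0014, 0.005, 0.0002] 3.0
32 [0.0025, 0.0104, 0.0002] 6.0
26 [0.0029, 0.0158, 0.0002] 9.0
20 [0.0028, 0.0213, 0.0002] 12.0
14 [0.0021, 0.0267, 0.0002] 15.0
8 [0.0009, 0.032, 0.0002] 18.0
2 [-0.0009, 0.0371, 0.0002] 21.0
-4 [-0.0032, 0.042, 0.0002] 24.0
```

View pics/z4.png

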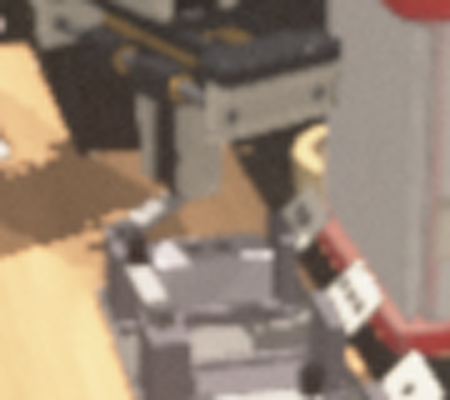

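The keeper bar near (150,210) follows the fingers at about (195,180), roughly half closed. I'll continue to the stop.

In the tool's units: 0.0371 m is 0.0495, 0.032 m is 0.0427, 21 degrees is 0.1167.

Emit:
drive_effector([
  [[0.0019,0.0067,0],0.0167,0.016],
  [[0.0033,0.0139,0],0.0333,0.016],
  [[0.0039,0.0211,0],0.05,0.016],
  [[0.0037,0.0284,0],0.0667,0.016],
  [[0.0028,0.0356,0],0.0833,0.016],
  [[0.0012,0.0427,0],0.1,0.016],
  [[-0.0012,0.0495,0],0.1167,0.016],
  [[-0.0012,0.0495,0],0.1167,0.016],
])

```text
clock: 19.9
tool_pos: [0.501, -0.0736, 0.1156]
orientation: [180.0, 0.0, 1.0]
force: [-0.6, 1.0, 0.2]
opening: 0.0163
gripper_force: 0.0
```

Emit:
drive_effector([
  [[-0.0005,0.002,0],0.0039,0.016],
  [[-0.0005,0.002,0],0.0039,0.016],
])

```text
clock: 20.15
tool_pos: [0.5007, -0.0749, 0.1156]
orientation: [180.0, 0.0, 0.3]
force: [0.8, 0.9, -0.2]
opening: 0.016
gripper_force: 0.2
```

```bash
python3 -c "
from h import *
go(.5015,-.074,.1155,-.8)"
```

```text
shift [ 0.0008 -0.0009  0.0001] turn 1.1 | at [ 0.5007 -0.0749  0.1156] [180.    0.    0.3] F [ 0.8  0.9 -0.2] open 0.016 g 0.2 t 20.15
```

In the tool's units: 0.0012 m is 0.0016, 0.5 degrees is 0.0028.

Emit:
drive_effector([
  [[0,0.0016,0],0.0028,0.016],
  [[0,0.0016,0],0.0028,0.016],
])

```text
clock: 20.4
tool_pos: [0.5009, -0.0762, 0.1156]
orientation: [180.0, -0.0, -0.2]
force: [0.9, 1.1, 0.6]
opening: 0.0159
gripper_force: 0.3
```

Emit:
drive_effector([
  [[0,0.0013,0],0.0028,0.016],
  [[0,0.0013,0],0.0028,0.016],
])

```text
clock: 20.65
tool_pos: [0.5009, -0.077, 0.1156]
orientation: [-180.0, -0.0, -0.8]
force: [0.3, 2.7, -0.3]
opening: 0.0157
gripper_force: 1.0
```

In the tool's units: 0.001 m is 0.0013.

Emit:
drive_effector([
  [[0,0.0013,0],0,0.016],
  [[0,0.0013,0],0,0.016],
])

```text
clock: 20.9
tool_pos: [0.5009, -0.0775, 0.1155]
orientation: [-179.9, -0.0, -0.7]
force: [-0.2, 6.4, 0.7]
opening: 0.0157
gripper_force: 3.3
```

Emit:
drive_effector([
  [[0,0.0013,0],0,0.016],
  [[0,0.0013,0],0,0.016],
])

```text
clock: 21.15
tool_pos: [0.5009, -0.0779, 0.1155]
orientation: [-179.9, -0.0, -0.7]
force: [-1.9, 11.3, 1.9]
opening: 0.016
gripper_force: 5.4
```

At the closed stop: force is rising and motion has stalled. I'll back off, open the fingers, rise and check.

In the tool's units: -0.13 m is -0.1733, -0.09 m is -0.12.

Emit:
drive_effector([
  [[0,-0.004,0],0,0.02],
  [[0,-0.004,0],0,0.03],
  [[0,-0.004,0],0,0.03],
  [[0,-0.004,-0.0267],0,0.03],
  [[0,-0.004,-0.0667],0,0.03],
  [[0,-0.004,-0.12],0,0.03],
  [[0,-0.004,-0.1733],0,0.03],
])

```text
clock: 22.02
tool_pos: [0.5005, -0.0765, 0.2467]
orientation: [180.0, 0.0, -0.8]
force: [0.4, 0.7, -0.5]
opening: 0.0302
gripper_force: 0.0
```

Emit:
drive_effector([
  [[-0.0133,-0.0667,0],0,0.03],
  [[-0.0267,-0.1333,0],0,0.03],
  [[-0.04,-0.2133,0],0,0.03],
  [[-0.0533,-0.2667,0],0,0.03],
  [[-0.0533,-0.2933,0],0,0.03],
  [[-0.0533,-0.2933,0],0,0.03],
])

```text
clock: 22.78
tool_pos: [0.4638, 0.1451, 0.2455]
orientation: [180.0, 0.0, -0.6]
force: [-0.2, -0.4, -0.5]
opening: 0.0304
gripper_force: 0.0
```

```bash
python3 -c "
from h import *
c=np.zeros((600,800,3),np.uint8)
s=snap('side'); a=cv2.resize(s['frame'][185:285,285:375,::-1],None,fx=5,fy=5,interpolation=cv2.INTER_CUBIC); c[:500,:450]=a
s=snap('top'); a=cv2.resize(s['frame'][190:250,320:427,::-1],None,fx=3.25,fy=3.25,interpolation=cv2.INTER_CUBIC); c[:a.shape[0],451:451+a.shape[1]]=a
cv2.imwrite('pics/z5.png',c)
A=lambda u,v,z:ray(s,u,v,z)"
```

```text
(no output)
```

View pics/z5.png

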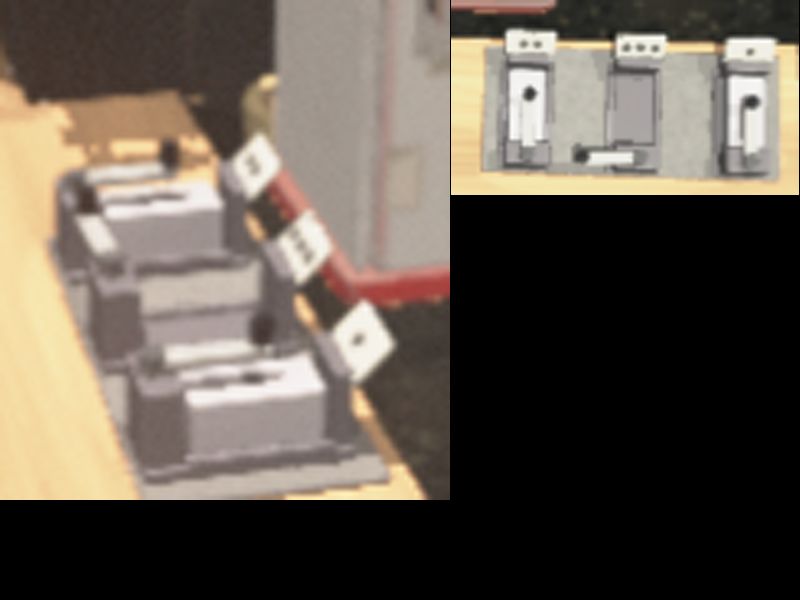

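The block is seated flat in pocket 2. Its keeper is closed lengthwise, with the tab at (530,94) in the top view, parallel to keeper 1. Nothing else has moved, so I'm handing in.

```bash
python3 -c "
from plant import ctrl, snapshot
print(ctrl.close_job())"
```

```text
the job is handed in; nothing more can be done
None
```

Block 2 is seated flat in the two-pip pocket, its keeper is swung to the closed stop, and the job was handed in at about 23 s with the robot clear.

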